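Close a conduit box and show its spout to the inspection camera

ROBOT

A 6-joint arm with a two-finger parallel gripper is mounted at the origin on the work surface. World frame = base frame: x ahead of the robot, y to its left, z up, the work surface at z = 0. Lengths are in m, angles in rad, forces in N, time in s.
With the tool pointing down it reaches from about 0.425 to 0.95 m from the base axis. Payload 3.5 kg.
Tool frame: the origin (TCP) lies on the centre line of the jaws, within the pads' length; the fingertips stand tip_extent ahead of it and the grasp point (between the pads) lies 2 mm behind it (tip_extent is the distance from the TCP to the fingertips, in m); z points along the fingers, y is the direction in which the jaws open and shut (so a half turn about z gives the same grasp; the last joint's range is limited). The gripper opens to 85 mm and grips with 20 to 120 N. Pads are 22 mm wide; open, the fingers measure 114 mm over their backs; the gripper's body (76 mm by 85 mm) begins 54 mm behind the grasp point. The pads swing forward as they close: fully open they stand 13 mm farther back than shut.
Start: joints at [1.17, 0.286, 1.577, -0, 1.279, -0.15], TCP at [0.167, 0.654, 0.248] pointing down, gripper open.
Joint ranges: [-2.77, 2.77], [-0.9, 2.22], [0.21, 2.48], [-1.53, 4.67], [0.24, 2.81], [-2.84, 2.84]. Speed limits (rad/s): [2.79, 2.79, 3.14, 3.14, 3.14, 3.14].

INTERFACE

Orientations are given as a unit quaternion [x, y, z, w].
In Python, from plant import * gives the robot as it stands.
- The arm moves only by the shell command python3 -m crank 'ROWS' [FORCE]. ROWS is JSON, a list of rows, each a list of 7 numbers: the gripper's target within -1 to 1 (shut at 1, half-way at 0, fully open at -1), then the shift along the tool's x, y, z in cm, then the turn, a rotation vector about the tool's x, y, z in degrees. In form: [[fingers, tx, ty, tz, wx, wy, wz], ...]. A call has 1 to 5 rows; each row shifts and turns the commanded pose from where the row before left it, along the tool's axes as they then stand; what a row does not reach is not made up. A row lasts 1/10 s, in which the tool goes at most 50 mm and 8.59 degrees, less where a joint would pass 70% of its speed; a pose out of reach is approached as far as the arm can. A call is refused whole if a number of a shift passes 5 or a number of a turn 8.59, either way. A call with a gripper value outside its range is refused whole. The fingers move at their own pace and stop on an object; FORCE is the grip in N (left out, the last holds). Time passes only in rows, so rows that do not move let the fingers close. It gives the time, the measured TCP pose, the force and the opening at its end, in the units of the state.
- get_state(): the state, without advancing time (a new reading comes with each control period).
- read_camera(name): name is "side" or "top"; returns a dict with "color" (480x640x3 uint8, red, green, blue), "vfov" (degrees; the focal length in pixels is half the picture's height over the tangent of half this angle, whatever the lens; pixels are square), "cx", "cy" (the principal point, pixels), "cam_to_world" (4x4, takes a point from camera to world coordinates). Camera axes: x right, y up, looking along -z (the intrinsics and any distortion apply to the point x, -y, -z); pixel columns grow to the right and rows downward; lengths in m; the calibration is good to about 2 mm. A picture is of the moment at which its call begins. There is no depth.
- sign_off(): hands the job in, once; it reports no verdict.
Trained networks look in the newest picture that a camera, given by its name, has taken for a name from the list of things; names that differ only in an ending like _2 or _b are one class to them, and where a whole thing is asked for, a point or a joint stands for the part that bears it (a point fixed in the world has none). Each returns a list of dicts, best first, with "p" (0 to 1); they miss things now and then, are a little off and sometimes report something else, mostly with a low value. They report only what shows in the picture. A call takes as long as a camera call. They do not tell look-alikes from the thing itself.
- trace(thing, camera): "pixels" (480x640 bool, what is visible of it) and "location" ([column, row] in pixels, amid what is visible of it).
- place_of(thing, camera): "location" ([column, row] in pixels: a listed point, or the origin of a listed thing).
The state is a dict: "time": time; "qpos": joint angles; "dq": joint speeds; "joint_efforts": joint torques, N m; "eef_pos": TCP position; "tcp_rot": TCP orientation; "contact_force": force on the tool from outside, world axes, zero at the start; "wrist_torque": the same for the moment, N m; "opening": opening from 0.0 (shut) to 1.0 (fully open).
Only numpy, scipy, OpenCV 4.12 (cv2) and the standard library are available. Lean on these libraries where they do the work, as an engineer would, in place of code of your own. Each camera call takes 0.05 s, during which the arm holds its last target.

TASK

Set the loose round cover onto the open conduit box in the nest so that it sits fully seated and level, and let go of it; then pick the covered box up by its body and present it to the inspection camera: upright, cover still seated, the spout pointing straight into the lens, centred on it, its mouth 12 cm from the glass. The program finishes while the gripper still holds the box still in the air there. Do not touch the camera or its stand, and leave the reel, the jar and the sleeve where they are.

Things in the scene. Friction and masses are not known exactly. Their poses are not given: they have to be found in the camera images.
- box: Open round aluminium conduit box, 0.15-0.31 kg: diameter 54, height 55, mouth 46. A round spout (28 thick at its end) sticks out along +x to 50 from the axis, centre line 28 up. Two flat gripping faces look to +y and -y: 22 wide, 60 apart, from 10 to 53 up, wider apart than the cover. Stands loose in the nest, spout within 1.2 rad of straight ahead. Origin: centre of underside, z up
- spout (a point): Centre of the spout's mouth on the box, 50 along the box's x and 28 above its underside; axes as the box's
- cover: Loose aluminium cover, 0.07 kg, right side up on the bench, any yaw: disc diameter 53, from 6 to 10 up; below it a tapered boss (diameter 41, foot 34) that drops into the box's mouth; on top a rib to grip, 36 long (x), 12 thick (y), from 10 to 26 up. Origin: centre of the boss's underside; seated, it is 49 above the box's underside, the disc resting on the rim
- nest: Fixed nest: black plate 110 by 110 by 10 with an aluminium ring, diameter 82 outside, 72 inside, its top 20 above the bench; the box stands inside the ring on a floor 12 above the bench. Origin: centre of the plate's underside
- lens (a point): Centre of the inspection camera's front glass (black barrel, diameter 44, on a grey housing on a steel post with a square foot), 170 to 230 above the bench, fixed during the job. It looks level along this frame's -x, towards the robot within 0.35 rad; +x points into the camera, z up
- focus (a point): The point straight in front of the lens, 120 from the glass along its line of sight, where the centre of the spout's mouth belongs; axes as those of the lens, so the box's +x must point along this +x
- reel: Bystander: white plastic reel standing on a flange, diameter 76, height 45. Origin: centre of the underside
- jar: Bystander: clear jar with a black cap, diameter 52, height 60. Origin: centre of the underside
- sleeve: Bystander: short steel pipe sleeve standing on end, diameter 36, height 32. Origin: centre of the underside
Things that resemble listed ones, but are neither listed nor needed, are in the scene too. Of the things that look like the nest, take the one that is farthest to the robot's right at the start.

How it is judged:
On the way, in this order (a step that is already met when the one before it is completed fails the run):
1. the cover sits seated and level on the box in the nest and is let go (z of cover in the frame of box between 0.046 and 0.051 m and horizontal distance between cover and box below 0.005 m and angle between the z axis of cover and the z axis of box, either way round below 0.06 rad and angle between box's own z axis and vertical below 0.06 rad and height (world z) of box below 0.02 m and contact force between the fingers and cover below 0.2 N), for 0.2 s.
2. the covered box is lifted clear of the nest (height (world z) of box above 0.05 m and contact force between the fingers and box above 1 N and z of cover in the frame of box below 0.0515 m), for 0.1 s.
At the end, for the whole second after the job is handed in: The gripper alone holds the box in the air, still: spout mouth within 20 mm along and 15 mm across and in height of the focus point, pointing at the lens within 8 degrees, box upright within 5.7 degrees, cover seated within 2.5 mm and level within 4 degrees (x of spout in the frame of focus between -0.02 and 0.02 m and y of spout in the frame of focus between -0.015 and 0.015 m and z of spout in the frame of focus between -0.015 and 0.015 m and x of box in the frame of focus below -0.02 m and angle between the x axis of box and the x axis of focus, either way round below 0.14 rad and angle between box's own z axis and vertical below 0.1 rad and z of cover in the frame of box between 0.046 and 0.0515 m and horizontal distance between cover and box below 0.01 m and angle between the z axis of cover and the z axis of box, either way round below 0.07 rad and contact force between the fingers and box above 1 N and height (world z) of box above 0.1 m and contact force between box and stand below 0.2 N and contact force between box and nest below 0.2 N and linear speed of box below 0.03 m/s and angular speed of box below 0.2 rad/s); the arm keeps its last pose, push and grip.
It fails at once if the camera or its stand is touched (contact force between stand and anything else above 1 N).
It fails at once if the reel, the jar or the sleeve is moved more than 20 mm (distance of any of reel, jar, sleeve from where it was at the start of the episode above 0.02 m).
It also fails if it takes over 58 s, if anything falls off the work surface, if the arm or the gripper's body presses on something with over 40 N, if the wrist force passes 120 N, or if a joint passes its speed limit or range.

## Working session

There is one attempt and no reset: what is moved stays moved. The work goes in short steps, Python scripts to look and compute and a shell command to move; the robot and the scene stay as the last step left them, time stands still between calls to the robot, and variables do not carry over. Pictures are saved under pics/ and viewed, and the job is handed in when it is done.

```bash
ls; mkdir -p pics
python3 - <<'E'
from plant import *
import cv2
s=get_state();print(s)
for n in("side","top"):
    c=read_camera(n);cv2.imwrite(f"pics/{n}0.png",c["color"][:,:,::-1])
    print(n,{k:v for k,v in c.items() if k!="color"})
    for t in("box","spout","cover","nest","lens","focus","reel","jar","sleeve"):
        try:
            print(t,[(round(d["p"],2),[round(float(x)) for x in d["location"]]) for d in place_of(t,n)][:4])
        except Exception as e: print(t,e)
E
```

```text
pics
{'time': 0.0, 'qpos': array([ 1.16999687e+00,  2.87196824e-01,  1.57821236e+00,  6.90134154e-06,
        1.27860293e+00, -1.50029891e-01]), 'dq': array([ 0.00036744, -0.00028837,  0.00036386,  0.0024177 ,  0.00048826,
       -0.00063986]), 'joint_efforts': array([-1.02030037e-03, -4.05976152e+01, -2.92627949e+01, -2.10026578e-04,
        5.83627334e-03, -4.63519569e-06]), 'eef_pos': array([0.16724081, 0.65330111, 0.24690722]), 'tcp_rot': array([ 1.25057401e-01,  9.92148771e-01, -1.16323937e-03, -3.32159774e-04]), 'contact_force': array([ 0.98341728, -0.27666231,  1.14206968]), 'wrist_torque': array([-0.01405949, -0.00731951, -0.0245639 ]), 'opening': 1.0036849035331277}
side {'vfov': 49.09724026382702, 'cx': 319.3285626480133, 'cy': 238.6828660820191, 'cam_to_world': array([[ 0.93286356,  0.20953594, -0.29301922,  0.27859371],
       [-0.36011671,  0.52206163, -0.77315433, -0.77855245],
       [-0.00902953,  0.82676862,  0.56246966,  0.72555662],
       [ 0.        ,  0.        ,  0.        ,  1.        ]])}
box [(0.81, [238, 268])]
spout [(0.6, [257, 255])]
cover [(0.72, [309, 
[... 189 characters left out ...]
8, 256])]
sleeve [(0.55, [247, 313])]
top {'vfov': 57.10315358862586, 'cx': 319.25527422410005, 'cy': 237.5262089021532, 'cam_to_world': array([[-0.02284187,  0.97209759, -0.23346205,  0.36241708],
       [-0.9997343 , -0.02148699,  0.00834545,  0.06526658],
       [ 0.00309619,  0.23359064,  0.9723301 ,  1.0253537 ],
       [ 0.        ,  0.        ,  0.        ,  1.        ]])}
box [(0.9, [279, 312]), (0.66, [339, 318])]
spout [(0.92, [277, 287]), (0.18, [336, 317])]
cover [(0.56, [433, 293])]
nest [(0.95, [280, 314]), (0.84, [234, 168]), (0.77, [194, 350]), (0.69, [144, 276])]
lens [(0.79, [363, 168])]
focus []
reel [(0.98, [201, 229])]
jar [(0.85, [472, 215])]
sleeve [(0.61, [338, 318])]
```

View pics/side0.png

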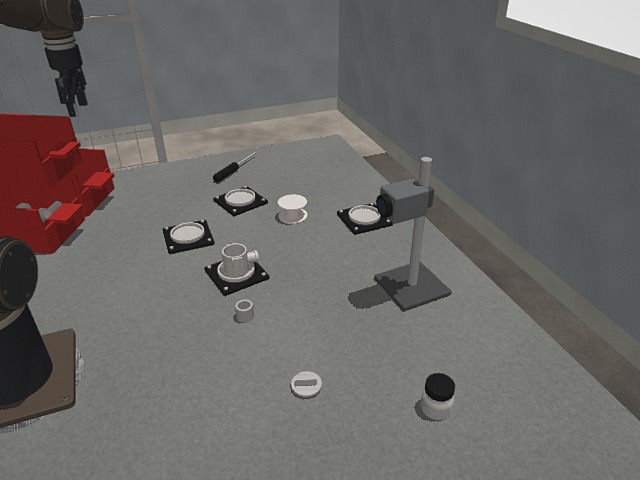

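View pics/top0.png

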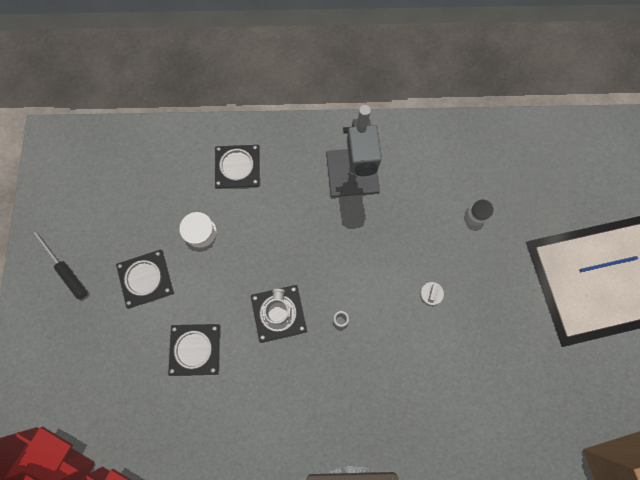

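The side view shows the box in the nest at about (236,268), the cover at (306,384), the jar at (437,400), the sleeve at (244,311) and the camera at (400,200). The top view shows the same at (279,313), (432,293), (480,212), (341,319) and (364,155). Four nests are visible, and the one with the box is farthest right.

```bash
cat > h.py <<'E'
from plant import *
import numpy as np, cv2
def ray(c,uv):
    f=c["color"].shape[0]/2/np.tan(np.radians(c["vfov"])/2)
    M=c["cam_to_world"]
    d=M[:3,:3]@np.array([(uv[0]-c["cx"])/f,-(uv[1]-c["cy"])/f,-1.])
    return M[:3,3],d/np.linalg.norm(d)
def onz(c,uv,z):
    o,d=ray(c,uv); return o+d*(z-o[2])/d[2]
def tri(c1,u1,c2,u2):
    A=np.zeros((3,3));b=np.zeros(3);rs=[ray(c1,u1),ray(c2,u2)]
    for o,d in rs:
        P=np.eye(3)-np.outer(d,d);A+=P;b+=P@o
    x=np.linalg.solve(A,b)
    return x,[np.linalg.norm((np.eye(3)-np.outer(d,d))@(x-o)) for o,d in rs]
def proj(c,p):
    f=c["color"].shape[0]/2/np.tan(np.radians(c["vfov"])/2)
    M=c["cam_to_world"];q=M[:3,:3].T@(np.asarray(p)-M[:3,3])
    return np.array([c["cx"]+f*q[0]/-q[2],c["cy"]-f*q[1]/-q[2]])
E
python3 - <<'E'
from h import *
np.set_printoptions(precision=4,suppress=True)
S=read_camera("side");T=read_camera("top")
H=dict(box=.012,spout=.04,cover=0,nest=0,reel=0,jar=0,sleeve=0,lens=.2)
for t in H:
    a=place_of(t,"side");b=place_of(t,"top")
    if t=="sleeve" or 1:
        for x in a[:1]:
            for y in b[:2]:
                print(t,x["location"],y["location"],"tri",*tri(S,x["location"],T,y["location"]),"side",onz(S,x["location"],H[t])[:2],"top",onz(T,y["location"],H[t])[:2])
for n,c in(("side",S),("top",T)):
  for t in("box","cover","nest","lens"):
    for d in trace(t,n)[:1]:
        ys,xs=np.where(d["pixels"]);print(n,t,d["p"],d["location"],xs.min(),xs.max(),ys.min(),ys.max(),len(xs))
for n,c,bx in(("side",S,[(195,230,90),(270,355,80),(330,140,130)]),("top",T,[(245,280,70),(400,260,70),(315,90,100)])):
  for i,(x,y,w) in enumerate(bx):
    cv2.imwrite(f"pics/z_{n}{i}.png",cv2.resize(c["color"][y:y+w,x:x+w,::-1],(560,560),interpolation=cv2.INTER_CUBIC))
E
python3 - <<'E'
import cv2,numpy as np
for n in("side","top"):
    a=[cv2.resize(cv2.imread(f"pics/z_{n}{i}.png"),(400,400)) for i in range(3)]
    cv2.imwrite(f"pics/zz_{n}.png",np.hstack(a[:2]));cv2.imwrite(f"pics/zl_{n}.png",a[2])
E
```

```text
box [236.1, 269.8] [276.3, 312.0] tri [0.4342 0.1581 0.0107] [np.float64(6.481773133128318e-05), np.float64(6.481773133140113e-05)] side [0.434  0.1564] top [0.4341 0.158 ]
spout [257.5, 255.2] [276.7, 290.5] tri [0.4821 0.1542 0.0399] [np.float64(0.0026263073420654897), np.float64(0.0026263073420654524)] side [0.4848 0.1541] top [0.4795 0.1546]
cover [307.1, 384.6] [432.5, 293.1] tri [ 0.4705 -0.2016  0.0079] [np.float64(0.0012330659770456846), np.float64(0.001233065977045696)] side [ 0.4739 -0.1953] top [ 0.4701 -0.2034]
nest [240.2, 200.7] [145.3, 275.4] tri [0.5224 0.4634 0.0059] [np.float64(0.003094116681512713), np.float64(0.0030941166815126)] side [0.5213 0.4735] top [0.5265 0.4654]
nest [240.2, 200.7] [195.1, 348.9] tri [0.4206 0.2946 0.1165] [np.float64(0.06494066653456519), np.float64(0.06494066653456507)] side [0.5213 0.4735] top [0.3569 0.3419]
reel [287.3, 216.5] [200.0, 227.2] tri [0.6269 0.3422 0.0043] [np.float64(0.012136070691185866), np.float64(0.012136070691185767)] side [0.6159 0.3464] top [0.6404 0.3423]
jar [437.3, 408.8] [473.5, 217.4] tri [ 0.6551 -0.3203 -0.0031] [np.float64(0.0037339407872106207), np.float64(0.003733940787210479)] side [ 0.6575 -0.3223] top [ 0.6504 -0.3179]
sleeve [245.9, 314.6] [337.6, 321.1] tri [0.4153 0.0185 0.0006] [np.float64(0.004243452433374664), np.float64(0.004243452433374712)] side [0.4197 0.0188] top [0.4112 0.019 ]
lens [379.4, 207.8] [367.0, 171.2] tri [ 0.682  -0.0364  0.2251] [np.float64(0.0024665544039234157), np.float64(0.002466554403923441)] side [ 0.6991 -0.0001] top [ 0.6947 -0.0403]
side box 0.88 [238.4, 259.6] 222 258 243 277 883
side cover 0.55 [306.9, 380.1] 291 321 371 396 626
side nest 0.97 [187.6, 235.9] 163 213 220 251 1175
side lens 0.87 [403.1, 200.1] 377 434 179 223 1922
top nest 0.83 [143.7, 273.8] 116 173 249 308 2306
top lens 0.72 [362.6, 147.1] 343 381 119 175 1535
```

View pics/zz_top.png

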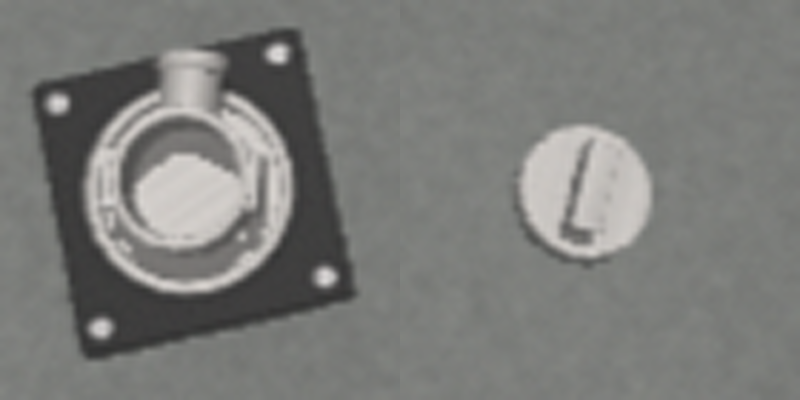

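View pics/zz_side.png

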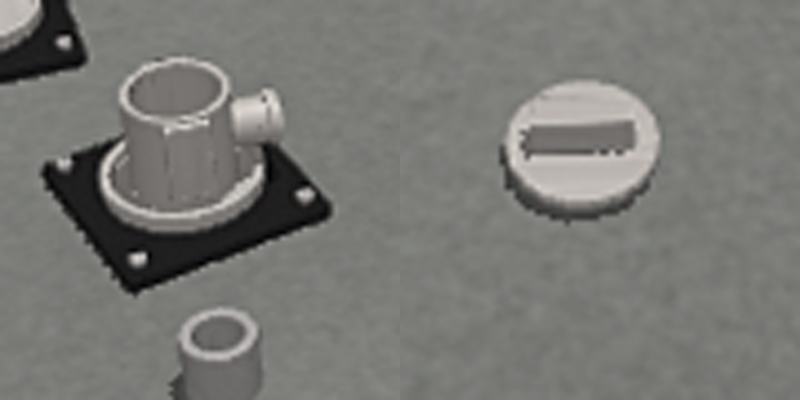

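View pics/zl_side.png

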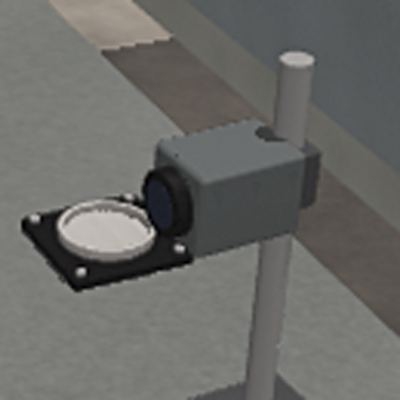

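View pics/zl_top.png

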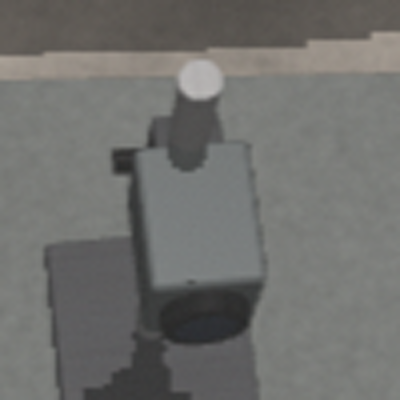

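```bash
cat > fit.py <<'E'
from h import *
from scipy.optimize import differential_evolution, minimize
def grad(c):
    g=cv2.cvtColor(c["color"],cv2.COLOR_RGB2GRAY).astype(np.float32)
    g=cv2.GaussianBlur(g,(0,0),0.8)
    m=np.hypot(cv2.Sobel(g,cv2.CV_32F,1,0),cv2.Sobel(g,cv2.CV_32F,0,1))
    return np.minimum(m,120)
def projn(c,P):
    f=240/np.tan(np.radians(c["vfov"])/2);M=c["cam_to_world"]
    q=(P-M[:3,3])@M[:3,:3]
    return np.stack([c["cx"]+f*q[:,0]/-q[:,2],c["cy"]-f*q[:,1]/-q[:,2]],1)
def score(c,G,P):
    u=projn(c,P).astype(np.float32)
    return cv2.remap(G,u[:,0].reshape(1,-1),u[:,1].reshape(1,-1),cv2.INTER_LINEAR).mean()
t=np.linspace(0,2*np.pi,160,endpoint=False)
def circ(r,z,x=0,y=0): return np.stack([x+r*np.cos(t),y+r*np.sin(t),0*t+z],1)
def seg(a,b,n=40): return np.linspace(a,b,n)
def tf(P,x,y,z,yaw):
    C,S=np.cos(yaw),np.sin(yaw)
    return P@np.array([[C,S,0],[-S,C,0],[0,0,1]])+[x,y,z]
def rect(a,b,z): 
    p=[(a,b,z),(-a,b,z),(-a,-b,z),(a,-b,z)]
    return np.vstack([seg(np.array(p[i]),np.array(p[(i+1)%4])) for i in range(4)])
cover=np.vstack([circ(.0265,.010),rect(.018,.006,.026),rect(.018,.006,.010)])
nest=np.vstack([rect(.055,.055,.010),circ(.041,.020)])
sp=np.stack([0*t+.050,.014*np.cos(t),.028+.014*np.sin(t)],1)
box=np.vstack([circ(.027,.055),circ(.023,.055),sp])
bar=np.stack([0*t,.022*np.cos(t),.022*np.sin(t)],1)
def fit(P,cams,x0,rng,fixed):
    Gs=[grad(c) for c in cams]
    f=lambda p:-sum(score(c,G,tf(P,*fixed(p))) for c,G in zip(cams,Gs))
    r=differential_evolution(f,[(a-b,a+b) for a,b in zip(x0,rng)],seed=1,tol=1e-6,popsize=20)
    return r.x,-r.fun/len(cams)
E
cat > m.py <<'E'
from fit import *
np.set_printoptions(precision=4,suppress=True)
S=read_camera("side");T=read_camera("top")
for nm,cams in(("both",[S,T]),("side",[S]),("top",[T])):
    print(nm,"cover",*fit(cover,cams,[.4705,-.2016,-.05],[.015,.015,.5],lambda p:(p[0],p[1],0,p[2])))
    print(nm,"nest",*fit(nest,cams,[.434,.157,.2],[.015,.015,.5],lambda p:(p[0],p[1],0,p[2])))
    print(nm,"box",*fit(box,cams,[.434,.157,0],[.015,.015,.5],lambda p:(p[0],p[1],.012,p[2])))
x,s=fit(bar,[S,T],[.682,-.036,.22,0],[.02,.02,.03,.4],lambda p:p);print("lens",x,s)
print([projn(c,x[None,:3])[0] for c in(S,T)])
E
python3 m.py
```

```text
both cover [ 0.47   -0.1986 -0.2349] 99.7426986694336
both nest [0.4319 0.1538 0.1949] 108.02828979492188
both box [0.4317 0.1524 0.0687] 101.36949920654297
side cover [ 0.4702 -0.1981 -0.3101] 108.00617980957031
side nest [0.433  0.147  0.2007] 106.91352844238281
side box [ 0.434   0.1566 -0.2877] 104.31116485595703
top cover [ 0.4707 -0.2004 -0.3363] 93.06716918945312
top nest [0.4317 0.1541 0.2017] 118.10630798339844
top box [0.4328 0.1525 0.1897] 104.0323715209961
lens [ 0.6847 -0.0417  0.2299  0.3959] 84.69486999511719
[array([383.384 , 206.1334]), array([369.6841, 170.1724])]
```

```bash
cat > ov.py <<'E'
from fit import *
def ov(c,Ps,x,y,w,h,s,fn):
    im=cv2.resize(c["color"][y:y+h,x:x+w,::-1],(w*s,h*s),interpolation=cv2.INTER_CUBIC).copy()
    for P,col in Ps:
        for u in projn(c,P):
            a=((u-[x,y]+.5)*s).astype(int)
            if 0<=a[0]<w*s and 0<=a[1]<h*s: im[a[1],a[0]]=col
    cv2.imwrite(fn,im); return im
E
python3 - <<'E'
from ov import *
S=read_camera("side");T=read_camera("top")
N=tf(nest,.4317,.1541,0,.2);B=tf(box,.4328,.1525,.012,.1);C=tf(cover,.47,-.1995,0,-.25)
a=ov(T,[(N,(0,255,0)),(B,(0,0,255))],245,280,65,70,6,"pics/a.png")
b=ov(S,[(N,(0,255,0)),(B,(0,0,255))],200,235,65,70,6,"pics/a.png")
cv2.imwrite("pics/o1.png",np.hstack([a,b]))
a=ov(T,[(C,(0,0,255))],412,273,40,40,10,"pics/a.png")
b=ov(S,[(C,(0,0,255))],287,363,40,40,10,"pics/a.png")
cv2.imwrite("pics/o2.png",np.hstack([a,b]))
E
```

```text
(no output)
```

View pics/o1.png

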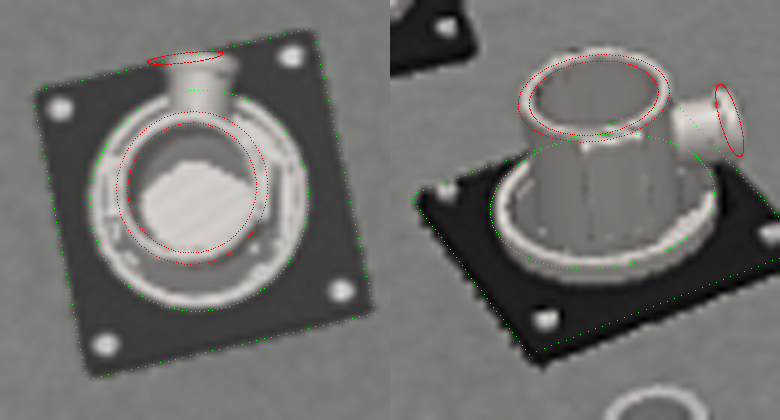

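View pics/o2.png

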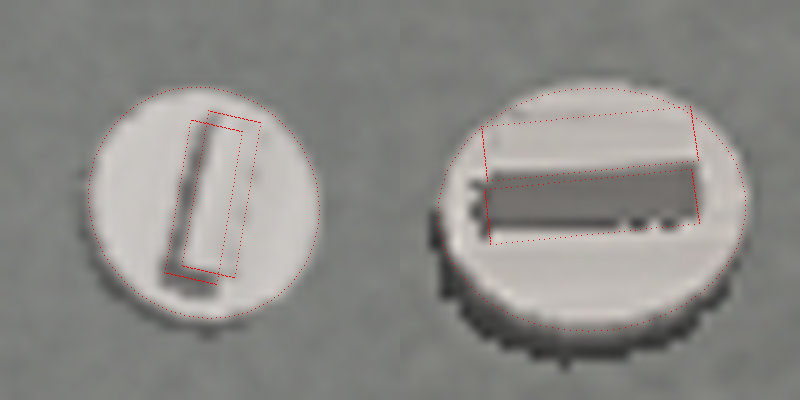

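The cover overlay lines up to within about a pixel at the disc edge. The rib needs a bit more negative yaw, and the box spout needs its yaw nearer 0. Next I refine those two yaws, measure the camera's pose, and read tip_extent.

Run:
```python
from ov import *
import plant
np.set_printoptions(precision=4,suppress=True)
print([n for n in dir(plant) if n[0]!='_'], getattr(plant,"tip_extent",None))
S=read_camera("side");T=read_camera("top")
spn=np.vstack([sp]);
for nm,cams in(("both",[S,T]),("side",[S]),("top",[T])):
    print(nm,"spout yaw",*fit(sp,cams,[0],[.3],lambda p:(.4328,.1525,.012,p[0])))
    print(nm,"rib",*fit(np.vstack([rect(.018,.006,.026),rect(.018,.006,.010)]),cams,[-.28],[.25],lambda p:(.47,-.1995,0,p[0])))
# lens zoom
for n,c,(x,y,w,h) in(("side",S,(365,165,75,75)),("top",T,(330,95,65,90))):
    s=10 if n=="side" else 6
    cv2.imwrite(f"pics/lz_{n}.png",cv2.resize(c["color"][y:y+h,x:x+w,::-1],(w*8,h*8 if n=="side" else h*6) if n=="side" else (w*6,h*6),interpolation=cv2.INTER_CUBIC))
```

```text
['Unreachable', 'get_state', 'place_of', 'read_camera', 'sign_off', 'tip_extent', 'trace'] 0.017
both spout yaw [0.0683] 105.57487487792969
both rib [-0.2789] 88.87567138671875
side spout yaw [-0.2232] 112.10127258300781
side rib [-0.2877] 99.15836334228516
top spout yaw [0.1898] 113.65986633300781
top rib [-0.2789] 78.60882568359375
```

View pics/lz_side.png

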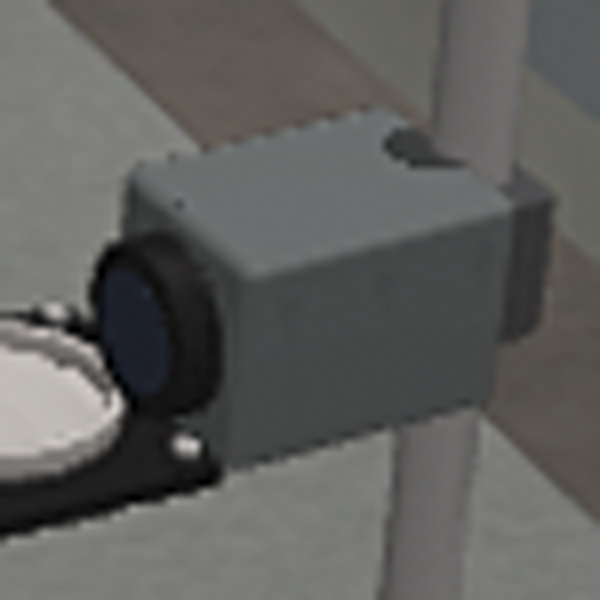

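View pics/lz_top.png

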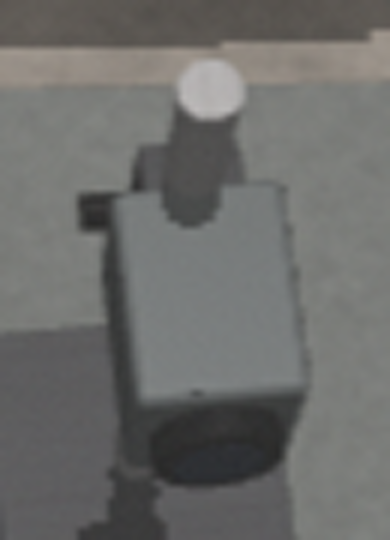

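Run:
```python
from ov import *
np.set_printoptions(precision=4,suppress=True)
S=read_camera("side");T=read_camera("top")
s=lambda x,y:np.array([x/8+365-.5,y/8+165-.5]);t_=lambda x,y:np.array([x/6+330-.5,y/6+95-.5])
K={"glass":((136,330),(214,461)),"BL":((385,108),(112,198)),"FL":((132,172),(143,402)),"FR":((245,278),(303,390)),"BR":((510,207),(285,183))}
P={}
for k,(a,b) in K.items():
    P[k],r=tri(S,s(*a),T,t_(*b));print(k,P[k],r[0])
for a,b in(("FL","BL"),("FR","BR")): 
    d=P[b]-P[a];print("yaw",np.arctan2(d[1],d[0]))
d=P["FL"]-P["FR"];print("yaw front",np.arctan2(-d[0],d[1]))
# lens fit fine, top only/side with yaw
for nm,cams in(("both",[S,T]),):
  for yr in(-.1,0,.1,.15,.2):
    print(yr,*fit(bar,cams,[.682,-.036,.21],[.02,.02,.03],lambda p:(*p,yr)))
# spout, click based: end rim in top zoom (202,~52)/6 , side (735,118)
for yaw in(-.1,-.05,0,.05,.1): 
    q=tf(np.array([[.05,0,.042],[.05,0,.028],[.05,.014,.028],[.05,-.014,.028]]),.4328,.1525,.012,yaw);print(yaw,projn(T,q).ravel(),projn(S,q).ravel())
n=[("top",T),("side",S)]
for a,c in n:
  for i in range(1): print(a,[ (d["p"],d["location"]) for d in place_of("spout",a)][:1],[ (d["p"],d["location"]) for d in place_of("box",a)][:1],[ (d["p"],d["location"]) for d in place_of("lens",a)][:1])
```

```text
glass [ 0.6846 -0.0335  0.2259] 0.0005401258545146609
BL [ 0.7648 -0.002   0.2524] 0.001009400456754316
FL [ 0.694  -0.0089  0.2531] 0.000701456512404347
FR [ 0.6975 -0.0595  0.251 ] 0.0003154068677837137
BR [ 0.7672 -0.0572  0.2536] 4.869047385233044e-05
yaw 0.0968584305642176
yaw 0.033621571320271465
yaw front 0.06789687326962923
-0.1 [ 0.6958 -0.0398  0.2315] 75.53483581542969
0 [ 0.6827 -0.0349  0.2282] 75.05056762695312
0.1 [ 0.6843 -0.0368  0.2249] 77.07952880859375
0.15 [ 0.6841 -0.0375  0.225 ] 77.89944458007812
0.2 [ 0.6842 -0.0387  0.2257] 78.95999908447266
-0.1 [279.3286 288.3064 279.8607 289.0687 273.6228 288.5836 286.1012 289.5539] [256.8464 251.9047 257.3272 257.052  256.2546 253.4866 258.4207 260.6867]
-0.05 [278.1965 288.2469 278.7443 289.01   272.4827 288.8376 285.0065 289.1824] [256.6248 251.2724 257.1063 256.4152 255.7291 252.9171 258.51   259.9802]
0 [277.0618 288.244  277.6252 289.0071 271.355  289.1479 283.8939 288.8664] [256.3484 250.6529 256.831  255.7913 255.1537 252.3685 258.5397 259.2783]
0.05 [275.927  288.2978 276.5061 289.0602 270.2424 289.5139 282.7662 288.6068] [256.018  250.0478 256.5021 255.1819 254.5302 251.8421 258.5101 258.5829]
0.1 [274.7949 288.4081 275.3897 289.1691 269.1477 289.9348 281.6262 288.404 ] [255.6349 249.4584 256.1207 254.5882 253.8602 251.339  258.4216 257.8954]
top [(0.82, [277.1, 287.7])] [(0.6, [278.0, 312.5])] [(0.89, [364.3, 170.1])]
side [(0.72, [257.4, 256.8])] [(0.84, [239.0, 270.3])] [(0.73, [380.3, 207.4])]
```

The lens sits at about (0.684, -0.035, 0.226) with yaw of about +0.065. The cover is at (0.470, -0.1995) with rib yaw -0.28, and the box at (0.433, 0.153) with yaw near 0. I'm moving now, on a path that stays within reach.

```bash
for i in 1 2; do :; done; python3 -m crank '[[-1,-4.1,-2.6,0,0,0,0],[-1,-4.1,-2.6,0,0,0,0],[-1,-4.1,-2.6,0,0,0,0],[-1,-4.1,-2.6,0,0,0,0],[-1,-4.1,-2.6,0,0,0,0]]'; python3 -m crank '[[-1,-4.1,-2.6,0,0,0,0],[-1,-4.1,-2.6,0,0,0,0],[-1,-4.1,-2.6,0,0,0,0],[-1,-4.1,-2.6,0,0,0,0],[-1,-4.1,-2.6,0,0,0,0]]'
```

```text
time: 3.5
eef_pos: [0.3348, 0.4756, 0.2486]
tcp_rot: [0.125, 0.992, 0.0, 0.0]
contact_force: [-0.1, 0.9, 0.2]
opening: 0.999
time: 4.0
eef_pos: [0.5013, 0.2987, 0.2487]
tcp_rot: [0.125, 0.992, 0.0, 0.0]
contact_force: [-0.3, 0.7, -0.2]
opening: 1.003
```

```bash
cat > go.py <<'E'
import sys
from h import *
from scipy.spatial.transform import Rotation as R
# usage: go.py x y z yawy(angle of tool y, rad)
x,y,z=map(float,sys.argv[1:4]); s=get_state(); r=R.from_quat(s["tcp_rot"])
d=r.inv().apply(np.array([x,y,z])-s["eef_pos"])*100
print("t",s["time"],"pos",s["eef_pos"].round(4),"F",s["contact_force"].round(1),"open",round(s["opening"],3),"q",s["qpos"].round(2))
print("tool shift cm",d.round(2),"n",np.ceil(np.linalg.norm(d)/5))
if len(sys.argv)>4:
    a=float(sys.argv[4]);Y=np.array([np.cos(a),np.sin(a),0]);Z=np.array([0,0,-1.]);X=np.cross(Y,Z)
    g=R.from_matrix(np.stack([X,Y,Z],1)); print("rotvec deg",np.degrees((r.inv()*g).as_rotvec()).round(2))
E
python3 go.py .47 -.1995 .12 1.291
```

```text
t 4.0 pos [0.5013 0.2987 0.2487] F [-0.3  0.7 -0.2] open 1.003 q [ 0.36  0.09  1.81  0.    1.25 -0.96]
tool shift cm [ -9.33 -49.04  12.85] n 11.0
rotvec deg [0.03 0.03 1.66]
```

```bash
python3 -m crank '[[-1,-0.85,-4.46,1.17,0,0,0.33],[-1,-0.85,-4.46,1.17,0,0,0.33],[-1,-0.85,-4.46,1.17,0,0,0.33],[-1,-0.85,-4.46,1.17,0,0,0.33],[-1,-0.85,-4.46,1.17,0,0,0.33]]'; python3 -m crank '[[-1,-0.85,-4.46,1.17,0,0,0],[-1,-0.85,-4.46,1.17,0,0,0],[-1,-0.85,-4.46,1.17,0,0,0],[-1,-0.85,-4.46,1.17,0,0,0],[-1,-0.85,-4.46,1.17,0,0,0]]'; python3 -m crank '[[-1,-0.5,-4.3,1.0,0,0,0],[-1,0,0,0,0,0,0]]';python3 go.py .47 -.1995 .05 1.291
python3 - <<'E'
from ov import *
S=read_camera("side");T=read_camera("top")
cv2.imwrite("pics/b1.png",np.hstack([cv2.resize(T["color"][253:333,382:482,::-1],(400,320)),cv2.resize(S["color"][320:420,250:350,::-1],(320,320))]))
E
```

```text
time: 4.5
eef_pos: [0.4831, 0.0722, 0.1897]
tcp_rot: [0.139, 0.99, 0.0, 0.001]
contact_force: [0.6, -0.2, -1.0]
opening: 1.001
time: 5.0
eef_pos: [0.4624, -0.1541, 0.1314]
tcp_rot: [0.139, 0.99, -0.0, 0.001]
contact_force: [0.4, -0.4, -0.4]
opening: 0.998
time: 5.2
eef_pos: [0.4545, -0.199, 0.1206]
tcp_rot: [0.142, 0.99, -0.0, -0.0]
contact_force: [0.2, 0.6, -0.1]
opening: 1.003
t 5.2 pos [ 0.4545 -0.199   0.1206] F [ 0.2  0.6 -0.1] open 1.003 q [-0.62  0.04  2.11 -0.    0.99 -1.9 ]
tool shift cm [-1.5   0.4   7.05] n 2.0
rotvec deg [-0.05 -0.05 -0.32]
```

View pics/b1.png

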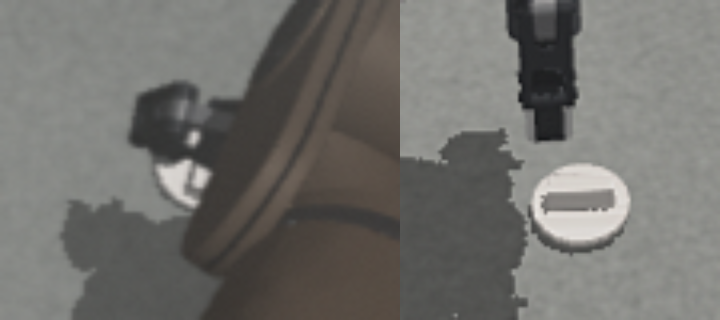

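The gripper is above the cover. In the side crop the cover is at about (580,205), below and right of the finger, and the top view is partly hidden by the arm. I'm descending with the correction applied.

```bash
python3 -m crank '[[-1,-0.75,0.2,3.5,0,0,-0.3],[-1,-0.75,0.2,3.5,0,0,0],[-1,0,0,0,0,0,0]]';python3 go.py .47 -.1995 .032 1.291
python3 - <<'E'
from ov import *
S=read_camera("side");T=read_camera("top")
cv2.imwrite("pics/b2.png",np.hstack([cv2.resize(T["color"][253:333,382:482,::-1],(400,320)),cv2.resize(S["color"][340:420,260:340,::-1],(320,320))]))
E
```

```text
time: 5.6
eef_pos: [0.4687, -0.1917, 0.0471]
tcp_rot: [0.136, 0.991, 0.002, -0.004]
contact_force: [-1.2, 0.7, -0.8]
opening: 1.004
t 5.6 pos [ 0.4687 -0.1917  0.0471] F [-1.2  0.7 -0.8] open 1.004 q [-0.59  0.19  2.11  0.    0.85 -1.89]
tool shift cm [-0.34 -0.72  1.5 ] n 1.0
rotvec deg [ 0.19 -0.53  0.44]
```

View pics/b2.png

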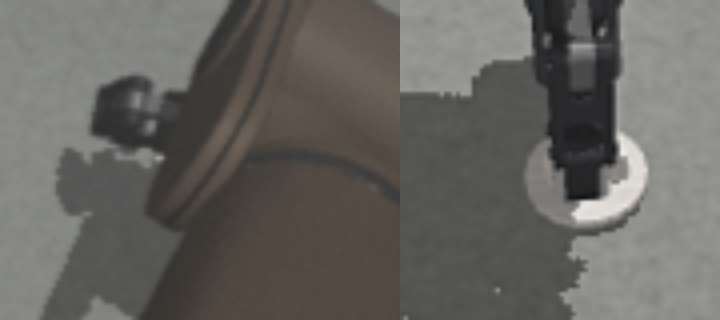

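```bash
python3 -m crank '[[-1,-0.3,-0.7,0.7,0,0,0.3],[-1,0,0,0.6,0,0,0],[-1,0,0,0,0,0,0]]';python3 go.py .47 -.1995 .032 1.291
```

```text
time: 6.0
eef_pos: [0.4722, -0.203, 0.0387]
tcp_rot: [0.14, 0.99, -0.0, 0.0]
contact_force: [-0.6, 1.0, 0.4]
opening: 0.996
t 6.0 pos [ 0.4722 -0.203   0.0387] F [-0.6  1.   0.4] open 0.996 q [-0.6   0.22  2.09  0.    0.83 -1.89]
tool shift cm [0.3  0.27 0.67] n 1.0
rotvec deg [-0.01  0.03 -0.01]
```

```bash
python3 -m crank '[[-1,0,0,0,0,0,0],[-1,0,0,0,0,0,0]]';python3 go.py .47 -.1995 .032 1.291
```

```text
time: 6.2
eef_pos: [0.4723, -0.2029, 0.0388]
tcp_rot: [0.139, 0.99, -0.0, 0.0]
contact_force: [-0.1, 0.0, -0.6]
opening: 1.003
t 6.2 pos [ 0.4723 -0.2029  0.0388] F [-0.1  0.  -0.6] open 1.003 q [-0.6   0.22  2.09  0.    0.83 -1.89]
tool shift cm [0.31 0.26 0.68] n 1.0
rotvec deg [-0.01  0.04  0.  ]
```

```bash
python3 -m crank '[[-1,0.3,0.25,0.3,0,0,0],[-1,0,0,0.35,0,0,0],[-1,0,0,0,0,0,0],[-1,0,0,0,0,0,0]]';python3 go.py .47 -.1995 .032 1.291
python3 - <<'E'
from ov import *
S=read_camera("side")
s=get_state();C=tf(cover,.47,-.1995,0,-.28)
ov(S,[(C,(0,0,255))],275,340,64,64,9,"pics/b3.png")
E
```

```text
time: 6.6
eef_pos: [0.4698, -0.1994, 0.0316]
tcp_rot: [0.139, 0.99, 0.0, -0.0]
contact_force: [0.4, -1.2, 0.3]
opening: 1.0
t 6.6 pos [ 0.4698 -0.1994  0.0316] F [ 0.4 -1.2  0.3] open 1.0 q [-0.6   0.22  2.1  -0.    0.81 -1.89]
tool shift cm [-0.02 -0.01 -0.04] n 1.0
rotvec deg [ 0.01 -0.02  0.02]
```

View pics/b3.png

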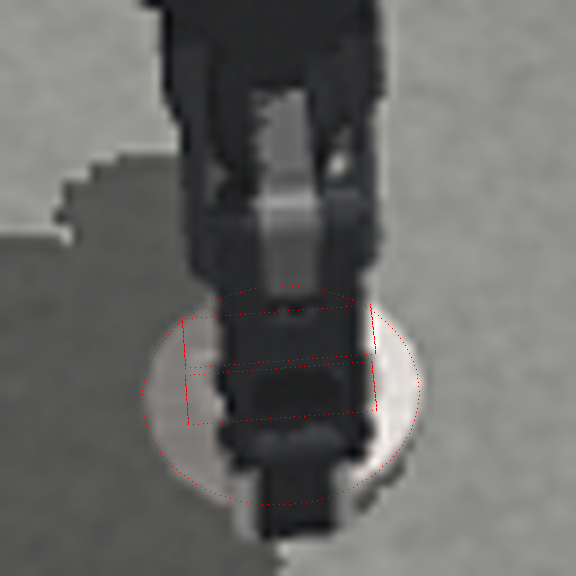

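The finger straddles the rib, with its centre near column 293 against the cover's 282, as parallax would give. Closing now.

```bash
python3 -m crank '[[1,0,0,0,0,0,0],[1,0,0,0,0,0,0],[1,0,0,0,0,0,0],[1,0,0,0,0,0,0],[1,0,0,0,0,0,0]]' 40; python3 -m crank '[[1,0,0,0,0,0,0],[1,0,0,0,0,0,0],[1,0,0,0,0,0,0]]'
```

```text
time: 7.15
eef_pos: [0.4699, -0.1995, 0.0319]
tcp_rot: [0.139, 0.99, 0.0, 0.0]
contact_force: [-0.3, -0.6, 0.5]
opening: 0.142
time: 7.45
eef_pos: [0.4701, -0.1996, 0.032]
tcp_rot: [0.139, 0.99, -0.0, 0.0]
contact_force: [0.7, -0.9, -0.1]
opening: 0.126
```

```bash
python3 -m crank '[[1,0,0,-2,0,0,0],[1,0,0,-4,0,0,0],[1,0,0,-4,0,0,0],[1,0,0,0,0,0,0],[1,0,0,0,0,0,0]]'; python3 go.py .47 -.1995 .132 1.291
python3 - <<'E'
from ov import *
S=read_camera("side")
s=get_state();C=tf(cover,.47,-.1995,s["eef_pos"][2]-.032,-.28)
ov(S,[(C,(0,0,255))],275,300,64,64,9,"pics/b4.png")
E
```

```text
time: 7.95
eef_pos: [0.4702, -0.1997, 0.1326]
tcp_rot: [0.139, 0.99, -0.0, 0.001]
contact_force: [0.0, -0.4, -1.0]
opening: 0.13
t 7.95 pos [ 0.4702 -0.1997  0.1326] F [ 0.  -0.4 -1. ] open 0.13 q [-0.6   0.05  2.07 -0.    1.02 -1.89]
tool shift cm [0.03 0.01 0.06] n 1.0
rotvec deg [-0.04  0.11  0.01]
```

View pics/b4.png

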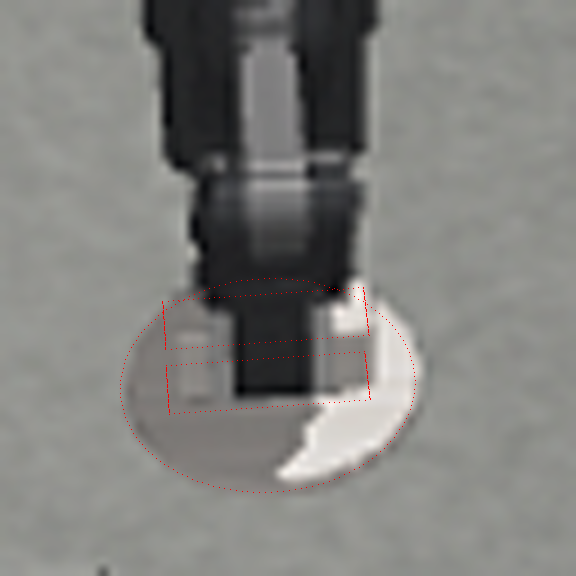

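The cover hangs level in the jaws with the disc at about (270,385), within about 1 mm of the overlay. Next I move over the box.

```bash
python3 go.py .433 .1525 .132 1.571; python3 -m crank '[[1,0.8,4.3,0,0,0,0],[1,1.65,4.3,0,0,0,0],[1,1.65,4.3,0,0,0,0],[1,1.65,4.3,0,0,0,0],[1,1.65,4.3,0,0,0,0]]'
```

```text
t 8.0 pos [ 0.4693 -0.1991  0.1311] F [-1.3  0.1 -1.5] open 0.131 q [-0.6   0.06  2.07 -0.    1.02 -1.89]
tool shift cm [13.19 32.79 -0.06] n 8.0
rotvec deg [  0.03  -0.07 -16.03]
time: 8.5
eef_pos: [0.4561, 0.0295, 0.1295]
tcp_rot: [0.14, 0.99, 0.0, -0.002]
contact_force: [-0.3, 0.4, -1.3]
opening: 0.124
```

```bash
python3 -m crank '[[1,1.65,4.0,0,0,0,0],[1,1.65,4.0,0,0,0,0],[1,1.2,3.5,0,0,0,0],[1,0,0,0,0,0,-8],[1,0,0,0,0,0,-8]]'; python3 -m crank '[[1,0,0,0,0,0,0],[1,0,0,0,0,0,0]]'; python3 go.py .433 .1525 .132 1.571
python3 - <<'E'
from ov import *
S=read_camera("side");T=read_camera("top");s=get_state();p=s["eef_pos"]
C=tf(cover,p[0],p[1],p[2]-.032,0);B=tf(box,.4328,.1525,.012,0)
a=ov(S,[(C,(0,0,255)),(B,(0,255,0))],200,200,66,80,6,"pics/b5.png")
b=ov(T,[(C,(0,0,255)),(B,(0,255,0))],245,270,66,80,6,"pics/b5.png")
cv2.imwrite("pics/b5.png",np.hstack([a,b]))
E
```

```text
time: 9.0
eef_pos: [0.4445, 0.1517, 0.1292]
tcp_rot: [-0.004, 1.0, -0.0, -0.003]
contact_force: [-0.3, -0.5, -0.9]
opening: 0.125
time: 9.2
eef_pos: [0.4455, 0.1503, 0.1302]
tcp_rot: [0.002, 1.0, -0.0, -0.002]
contact_force: [0.4, 0.3, 0.6]
opening: 0.125
t 9.2 pos [0.4455 0.1503 0.1302] F [0.4 0.3 0.6] open 0.125 q [ 0.11 -0.03  2.16 -0.    1.02 -1.46]
tool shift cm [ 1.25  0.21 -0.18] n 1.0
rotvec deg [-0.02 -0.19 -0.21]
```

View pics/b5.png

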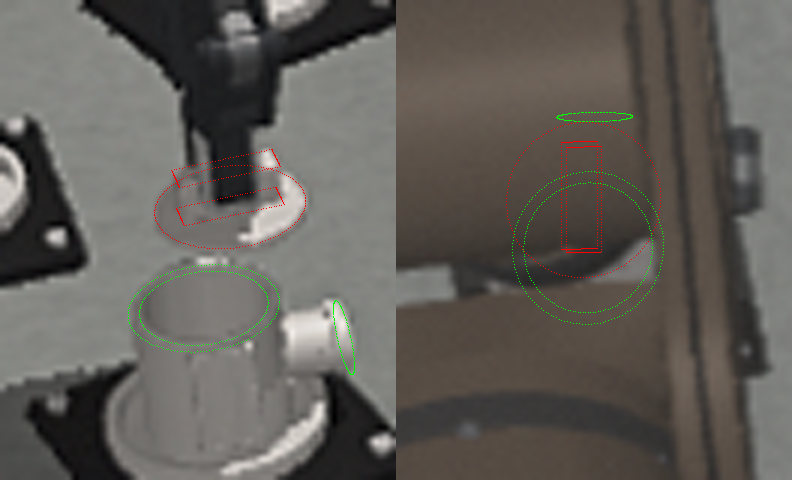

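The side overlays match both the held cover (disc at about (230,205)) and the box rim (about (204,307)). The top view is hidden by the arm. I centre over the box and come down to just above the rim.

```bash
python3 -m crank '[[1,1.25,0.2,0,0,0,0],[1,0,0,1,0,0,0],[1,0,0,1.2,0,0,0],[1,0,0,0,0,0,0],[1,0,0,0,0,0,0]]'; python3 go.py .433 .1525 .093 1.571
python3 - <<'E'
from ov import *
S=read_camera("side");s=get_state();p=s["eef_pos"]
C=tf(circ(.0265,.010),p[0],p[1],p[2]-.032,0);B=tf(circ(.027,.055),.4328,.1525,.012,0)
a=ov(S,[(C,(0,0,255)),(B,(0,255,0))],200,215,66,66,8,"pics/b6.png")
b=cv2.resize(S["color"][215:281,200:266,::-1],None,fx=4,fy=4,interpolation=cv2.INTER_CUBIC)
b=cv2.copyMakeBorder(b,0,264,0,0,cv2.BORDER_CONSTANT)
cv2.imwrite("pics/b6.png",np.hstack([a,b]))
E
```

```text
time: 9.8
eef_pos: [0.4337, 0.1524, 0.109]
tcp_rot: [0.0, 1.0, -0.0, -0.001]
contact_force: [1.3, 0.1, -1.2]
opening: 0.126
t 9.8 pos [0.4337 0.1524 0.109 ] F [ 1.3  0.1 -1.2] open 0.126 q [ 0.12 -0.02  2.2  -0.    0.97 -1.45]
tool shift cm [0.06 0.01 1.6 ] n 1.0
rotvec deg [-0.01 -0.09 -0.05]
```

View pics/b6.png

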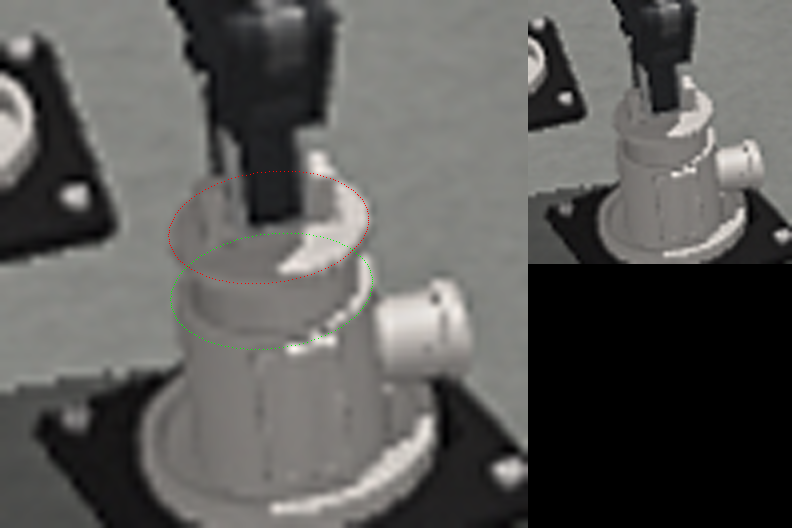

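The boss is centred over the mouth: disc at about (268,228), rim at about (275,292). I'm lowering it with force checks.

```bash
python3 -m crank '[[1,0,0,0.5,0,0,0],[1,0,0,0.4,0,0,0],[1,0,0,0,0,0,0]]';python3 -m crank '[[1,0,0,0.3,0,0,0],[1,0,0,0.2,0,0,0],[1,0,0,0,0,0,0]]'
```

```text
time: 10.15
eef_pos: [0.4337, 0.1525, 0.1001]
tcp_rot: [0.0, 1.0, -0.0, -0.001]
contact_force: [-0.9, -0.3, -1.6]
opening: 0.122
time: 10.45
eef_pos: [0.4338, 0.1525, 0.0955]
tcp_rot: [0.0, 1.0, -0.0, -0.0]
contact_force: [0.0, -0.6, -0.2]
opening: 0.123
```

```bash
python3 -m crank '[[1,0,0,0.15,0,0,0],[1,0,0,0,0,0,0]]';python3 -m crank '[[1,0,0,0.1,0,0,0],[1,0,0,0,0,0,0]]';python3 -m crank '[[1,0,0,0.1,0,0,0],[1,0,0,0,0,0,0]]'
```

```text
time: 10.65
eef_pos: [0.4341, 0.1526, 0.0942]
tcp_rot: [0.0, 1.0, 0.0, -0.0]
contact_force: [0.3, 0.4, -0.9]
opening: 0.127
time: 10.85
eef_pos: [0.4341, 0.1526, 0.0933]
tcp_rot: [0.0, 1.0, 0.0, -0.0]
contact_force: [-0.4, -0.8, -1.1]
opening: 0.122
time: 11.05
eef_pos: [0.4343, 0.1526, 0.093]
tcp_rot: [0.0, 1.0, 0.0, -0.0]
contact_force: [-1.8, 0.2, 5.0]
opening: 0.122
```

Contact (5 N up) came at TCP z = 0.093, the height expected when seated. Releasing.

```bash
python3 -m crank '[[-1,0,0,0,0,0,0],[-1,0,0,0,0,0,0],[-1,0,0,0,0,0,0],[-1,0,0,0,0,0,0],[-1,0,0,0,0,0,0]]';python3 -m crank '[[-1,0,0,-1.5,0,0,0],[-1,0,0,-1.5,0,0,0],[-1,0,0,0,0,0,0],[-1,0,0,0,0,0,0]]';python3 - <<'E'
from ov import *
S=read_camera("side")
C=tf(cover,.4335,.1525,.061,0);B=tf(np.vstack([circ(.027,.055),sp]),.4335,.1525,.012,0)
a=ov(S,[(C,(0,0,255)),(B,(0,255,0))],200,215,66,66,6,"pics/b7.png")
b=cv2.resize(S["color"][215:281,200:266,::-1],None,fx=6,fy=6,interpolation=cv2.INTER_CUBIC)
cv2.imwrite("pics/b7.png",np.hstack([a,b]))
E
```

```text
time: 11.55
eef_pos: [0.4341, 0.1525, 0.0922]
tcp_rot: [0.0, 1.0, -0.0, -0.0]
contact_force: [-0.7, 0.0, 0.4]
opening: 0.956
time: 11.95
eef_pos: [0.4342, 0.1526, 0.1223]
tcp_rot: [0.0, 1.0, 0.0, 0.0]
contact_force: [-0.2, -0.3, -0.1]
opening: 0.999
```

View pics/b7.png

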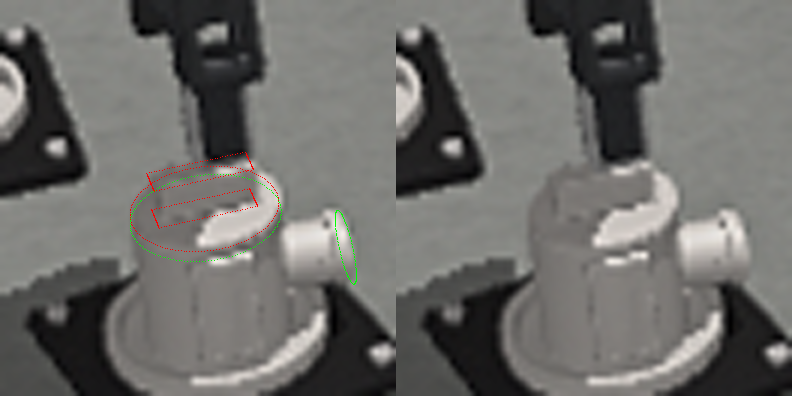

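The cover is seated on the box and released, with its disc at about (207,208) and level with the rim. I'll check the box yaw from the near flat's top edge, seen as a highlight in the crop.

Run:
```python
from ov import *
S=read_camera("side")
cv2.imwrite("pics/b8.png",cv2.resize(S["color"][235:285,205:265,::-1],None,fx=12,fy=12,interpolation=cv2.INTER_CUBIC))
for yaw in(-.1,0,.1,.2):
    q=tf(np.array([[-.011,-.03,.053],[.011,-.03,.053],[-.011,-.03,.01],[.011,-.03,.01],[.05,0,.042],[.05,0,.014],[.05,.014,.028],[.05,-.014,.028]]),.434,.1525,.012,yaw)
    print(yaw,((projn(S,q)-[205,235]+.5)*12).astype(int).tolist())
```

```text
-0.1 [[316, 308], [440, 287], [341, 500], [462, 479], [634, 207], [645, 330], [627, 226], [653, 312]]
0 [[334, 308], [456, 280], [358, 500], [477, 472], [628, 192], [639, 314], [614, 213], [654, 295]]
0.1 [[352, 307], [470, 273], [376, 499], [491, 464], [619, 178], [631, 300], [598, 200], [653, 279]]
0.2 [[370, 305], [483, 265], [394, 497], [504, 456], [608, 164], [620, 286], [580, 189], [649, 263]]
```

View pics/b8.png

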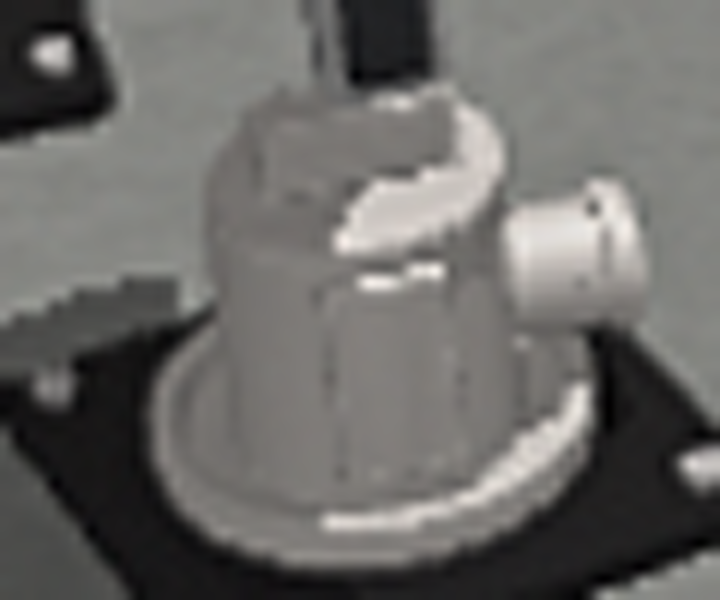

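The flat's edges run (325,290)–(340,475) and (455,275)–(465,390), which gives a box yaw of about -0.03. I turn 1.7° to match and descend around the body.

```bash
python3 -m crank '[[-1,0,0,2,0,0,1.7],[-1,0,0,2,0,0,0],[-1,0,0,2,0,0,0],[-1,0,0,0,0,0,0],[-1,0,0,0,0,0,0]]';python3 go.py .434 .1525 .042 1.541
```

```text
time: 12.55
eef_pos: [0.4335, 0.1525, 0.0617]
tcp_rot: [0.015, 1.0, -0.0, -0.001]
contact_force: [-0.0, -0.2, -0.6]
opening: 1.001
t 12.55 pos [0.4335 0.1525 0.0617] F [-0.  -0.2 -0.6] open 1.001 q [ 0.12  0.06  2.22 -0.    0.86 -1.42]
tool shift cm [-0.05  0.01  1.97] n 1.0
rotvec deg [-0.02 -0.12 -0.01]
```

```bash
python3 -m crank '[[-1,0,0,1,0,0,0],[-1,0,0,1,0,0,0],[-1,0,0,0,0,0,0]]'; python3 -m crank '[[1,0,0,0,0,0,0],[1,0,0,0,0,0,0],[1,0,0,0,0,0,0],[1,0,0,0,0,0,0],[1,0,0,0,0,0,0]]' 60;python3 go.py .434 .1525 .042 1.541
python3 - <<'E'
from ov import *
S=read_camera("side")
cv2.imwrite("pics/b9.png",cv2.resize(S["color"][205:285,195:275,::-1],None,fx=7,fy=7,interpolation=cv2.INTER_CUBIC))
E
```

```text
time: 12.85
eef_pos: [0.4331, 0.1524, 0.0411]
tcp_rot: [0.015, 1.0, -0.0, -0.001]
contact_force: [-0.1, -0.5, -0.1]
opening: 1.002
time: 13.35
eef_pos: [0.4347, 0.1526, 0.0429]
tcp_rot: [0.015, 1.0, 0.0, 0.001]
contact_force: [-0.4, 0.4, 2.7]
opening: 0.695
t 13.35 pos [0.4347 0.1526 0.0429] F [-0.4  0.4  2.7] open 0.695 q [ 0.12  0.1   2.22  0.    0.82 -1.42]
tool shift cm [ 0.07 -0.01  0.09] n 1.0
rotvec deg [ 0.01  0.08 -0.01]
```

View pics/b9.png

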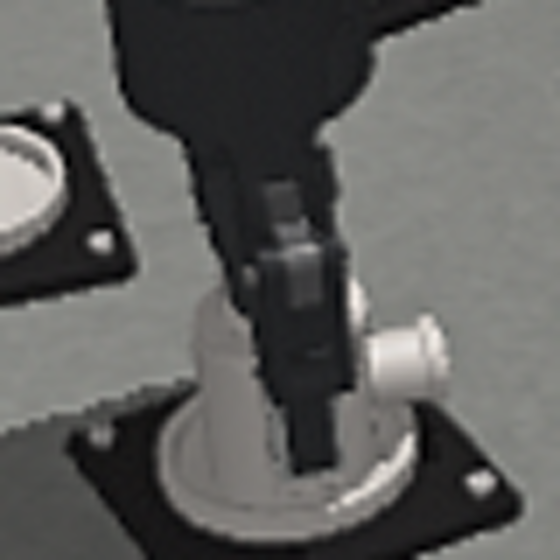

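The fingers grip the flats (opening 0.695, about 59 mm), with the finger near (310,410). Lifting.

```bash
python3 -m crank '[[1,0,0,-1,0,0,0],[1,0,0,-2,0,0,0],[1,0,0,-3,0,0,0],[1,0,0,-3,0,0,0],[1,0,0,-3,0,0,0]]' 60;python3 -m crank '[[1,0,0,-3,0,0,0],[1,0,0,-2.5,0,0,0],[1,0,0,-1,0,0,0],[1,0,0,0,0,0,0]]';python3 go.py .515 -.046 .229 1.636
python3 - <<'E'
from ov import *
S=read_camera("side");p=get_state()["eef_pos"]
C=tf(cover,p[0],p[1],p[2]-.031+.049,-.03);B=tf(np.vstack([circ(.027,.055),sp]),p[0],p[1],p[2]-.031,-.03)
u=projn(S,p[None])[0].astype(int);print(u)
a=ov(S,[(C,(0,0,255)),(B,(0,255,0))],u[0]-40,u[1]-40,80,80,7,"pics/b10.png")
E
```

```text
time: 13.9
eef_pos: [0.433, 0.1524, 0.163]
tcp_rot: [0.015, 1.0, -0.0, -0.001]
contact_force: [0.5, -0.5, -2.7]
opening: 0.702
time: 14.3
eef_pos: [0.4345, 0.1526, 0.2285]
tcp_rot: [0.015, 1.0, 0.0, 0.001]
contact_force: [0.5, -0.4, -1.4]
opening: 0.695
t 14.3 pos [0.4345 0.1526 0.2285] F [ 0.5 -0.4 -1.4] open 0.695 q [ 0.12 -0.19  2.11 -0.    1.22 -1.42]
tool shift cm [ -8.64 -19.61  -0.03] n 5.0
rotvec deg [ 0.01  0.14 -5.45]
[225 185]
```

View pics/b10.png

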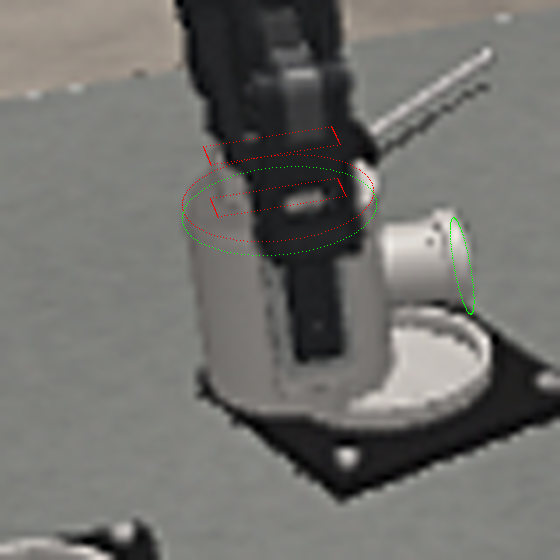

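The box is lifted, upright and covered, and the overlay fits to about 1 px (spout end at about (455,262)). Moving towards the camera.

```bash
python3 -m crank '[[1,-0.6,-1.3,0,0,0,0],[1,-1.1,-2.5,0,0,0,0],[1,-1.1,-2.5,0,0,0,0],[1,-1.1,-2.5,0,0,0,0],[1,-1.1,-2.5,0,0,0,0]]';python3 -m crank '[[1,-1.1,-2.5,0,0,0,0],[1,-1.1,-2.5,0,0,0,0],[1,-0.9,-2.0,0,0,0,0],[1,-0.5,-1.3,0,0,0,0],[1,0,0,0,0,0,-1.5]]';python3 -m crank '[[1,0,0,0,0,0,-2],[1,0,0,0,0,0,-2],[1,0,0,0,0,0,0],[1,0,0,0,0,0,0]]';python3 go.py .515 -.046 .229 1.636
cat > chk.py <<'E'
from ov import *
import sys
yaw=float(sys.argv[1])
S=read_camera("side");T=read_camera("top");p=get_state()["eef_pos"]
C=tf(cover,p[0],p[1],p[2]-.031+.049,yaw);B=tf(np.vstack([circ(.027,.055),circ(.027,0),sp]),p[0],p[1],p[2]-.031,yaw)
L=tf(bar,.6846,-.035,.226,.065); ax=tf(seg(np.array([-.17,0,0]),np.array([0,0,0]),60),.6846,-.035,.226,.065)
a=ov(S,[(C,(0,0,255)),(B,(0,255,0)),(L,(0,255,255)),(ax,(255,255,0))],285,155,130,100,6,"pics/%s_s.png"%sys.argv[2])
b=ov(T,[(C,(0,0,255)),(B,(0,255,0)),(L,(0,255,255)),(ax,(255,255,0))],310,110,100,170,4,"pics/%s_t.png"%sys.argv[2])
cv2.imwrite("pics/%s_r.png"%sys.argv[2],cv2.resize(S["color"][155:255,285:415,::-1],None,fx=6,fy=6,interpolation=cv2.INTER_CUBIC))
for n in("side","top"): print(n,[(d["p"],d["location"]) for d in place_of("spout",n)][:2],[(d["p"],d["location"]) for d in place_of("lens",n)][:1])
E
python3 chk.py .065 c1
```

```text
time: 14.85
eef_pos: [0.4796, 0.0373, 0.2245]
tcp_rot: [0.015, 1.0, 0.0, -0.003]
contact_force: [1.1, 0.5, -3.2]
opening: 0.694
time: 15.35
eef_pos: [0.5137, -0.0469, 0.2254]
tcp_rot: [0.002, 1.0, 0.0, -0.002]
contact_force: [-0.0, 0.8, -2.2]
opening: 0.694
time: 15.75
eef_pos: [0.5136, -0.045, 0.2267]
tcp_rot: [-0.033, 0.999, 0.0, -0.001]
contact_force: [-0.8, -0.0, -2.5]
opening: 0.697
t 15.75 pos [ 0.5136 -0.045   0.2267] F [-0.8 -0.  -2.5] open 0.697 q [-0.28 -0.05  1.98  0.    1.21 -1.92]
tool shift cm [-0.13 -0.1  -0.23] n 1.0
rotvec deg [ 0.04 -0.07  0.08]
side [(0.83, [321.4, 221.8]), (0.63, [235.4, 274.9])] [(0.76, [377.8, 207.1])]
top [] [(0.75, [367.8, 171.8])]
```

View pics/c1_s.png

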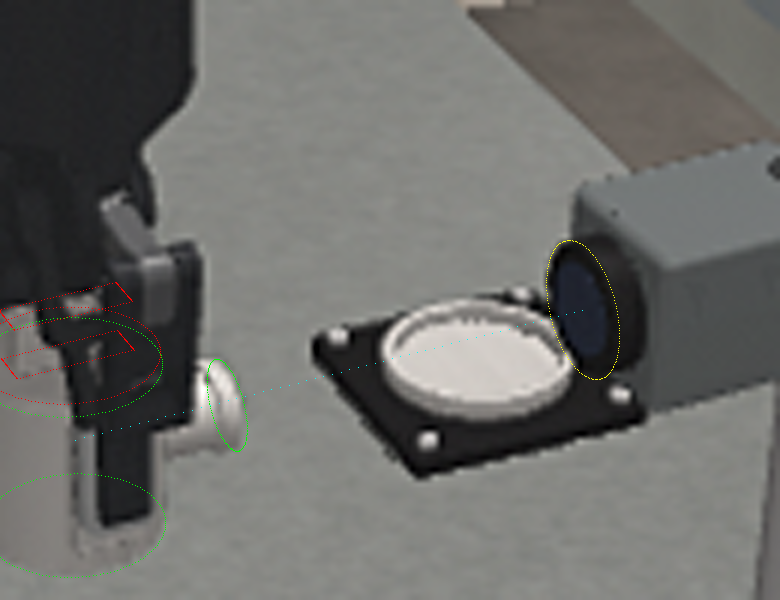

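View pics/c1_t.png

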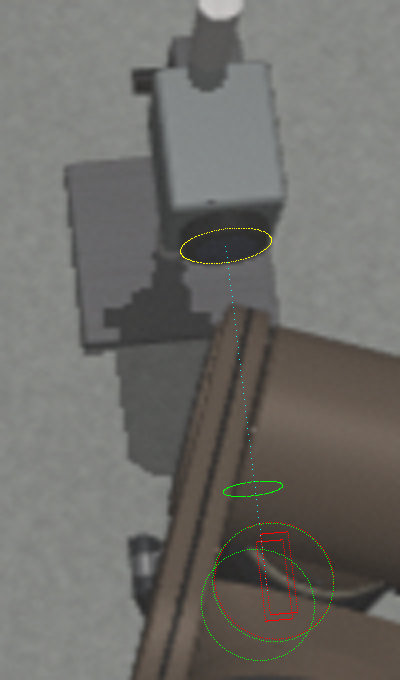

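View pics/c1_r.png

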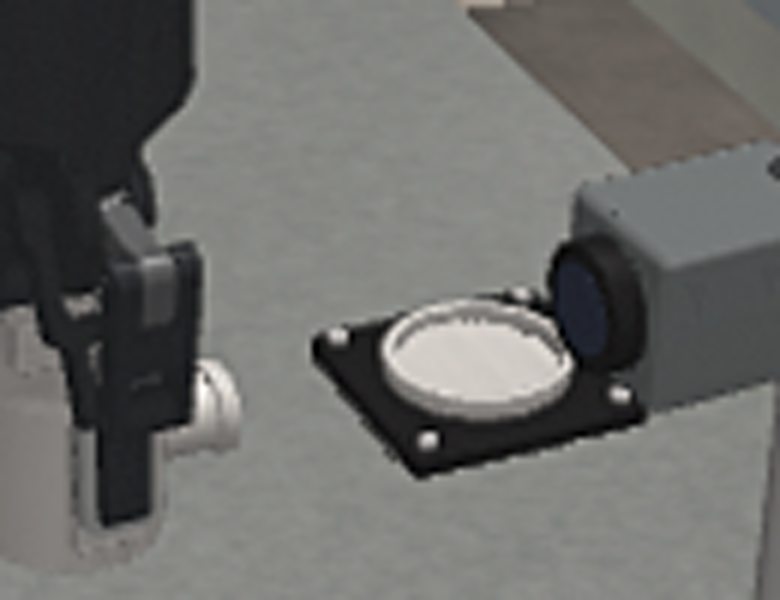

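The side view shows the spout mouth at about (226,406), matching the overlay, and the lens ring at about (585,308). The top view shows the camera but the box is hidden by the arm. As a cross-check on the lens yaw, I'll use the stand's foot and fits to the housing.

Run:
```python
from ov import *
np.set_printoptions(precision=4,suppress=True)
S=read_camera("side");T=read_camera("top")
f=lambda x,y:onz(T,(310+x/4-.5,110+y/4-.5),.006)[:2]
a,b,c,d=f(67,168),f(86,350),f(172,342),f(150,158)
for p,q in((b,a),): v=p-q;v=q-p;print("foot side yaw",np.arctan2(v[1],v[0]),np.linalg.norm(v))
for p,q in((c,b),(d,a)): v=q-p;print("foot front yaw",np.arctan2(-v[0],v[1]))
# side view foot corners from first picture: (375,278),(412,306),(451,291),(414,264)
g=lambda x,y:onz(S,(x,y),.006)[:2]
P=[g(375,278),g(412,306),g(451,291),g(416,264)]
for i,j in((0,3),(1,2)): v=P[j]-P[i];print("side: edge",np.arctan2(v[1],v[0]),np.linalg.norm(v))
v=P[0]-P[1];print("side: front",np.arctan2(-v[0],v[1]),np.linalg.norm(v))
# housing top rectangle fit: centre line x>0 from lens, top z ~.252
for nm,cams in(("both",[S,T]),("side",[S]),("top",[T])):
  r=lambda p:(p[0],p[1],p[2],p[3])
  print(nm,*fit(rect(.0355,.0275,0),cams,[.7315,-.031,.2525,.065],[.008,.008,.005,.25],r))
```

```text
foot side yaw 0.06995333228796731 0.11983384202790782
foot front yaw 0.07564876349859953
foot front yaw 0.10775346904635234
side: edge 0.10426101757821356 0.10924897709331638
side: edge 0.11261796133745186 0.100680942251474
side: front 0.2623288550582448 0.1144500548945079
both [ 0.73   -0.033   0.2532  0.0698] 89.37272644042969
side [ 0.727  -0.039   0.2569  0.0733] 91.80452728271484
top [ 0.7289 -0.0328  0.2547  0.0676] 87.7670669555664
```

The estimates agree on a lens yaw of about 0.07 (foot 0.07–0.11, housing 0.07). I'm making a final small correction, then a stillness check.

```bash
python3 -m crank '[[1,-0.1,-0.1,-0.1,0,0,-0.5],[1,0,0,0,0,0,0],[1,0,0,0,0,0,0],[1,0,0,0,0,0,0],[1,0,0,0,0,0,0]]';python3 -m crank '[[1,0,0,0,0,0,0],[1,0,0,0,0,0,0],[1,0,0,0,0,0,0],[1,0,0,0,0,0,0],[1,0,0,0,0,0,0]]';python3 go.py .515 -.046 .228 1.645; python3 chk.py .07 c2; python3 go.py .515 -.046 .228 1.645
```

```text
time: 16.65
eef_pos: [0.5152, -0.0469, 0.2283]
tcp_rot: [-0.037, 0.999, 0.0, -0.0]
contact_force: [-0.1, -0.3, -2.4]
opening: 0.692
time: 17.15
eef_pos: [0.5152, -0.0469, 0.2283]
tcp_rot: [-0.037, 0.999, -0.0, 0.0]
contact_force: [-0.2, -0.1, -2.7]
opening: 0.696
t 17.15 pos [ 0.5152 -0.0469  0.2283] F [-0.2 -0.1 -2.7] open 0.696 q [-0.29 -0.05  1.98 -0.    1.21 -1.93]
tool shift cm [0.02 0.09 0.03] n 1.0
rotvec deg [-0.    0.    0.03]
side [(0.68, [324.7, 219.8])] [(0.96, [382.4, 210.2])]
top [(0.4, [199.6, 227.2])] [(0.67, [365.7, 170.4])]
t 17.45 pos [ 0.5152 -0.0469  0.2283] F [-0.5  0.2 -3.6] open 0.697 q [-0.29 -0.05  1.98 -0.    1.21 -1.93]
tool shift cm [0.02 0.09 0.03] n 1.0
rotvec deg [ 0.   -0.    0.03]
```

View pics/c2_s.png

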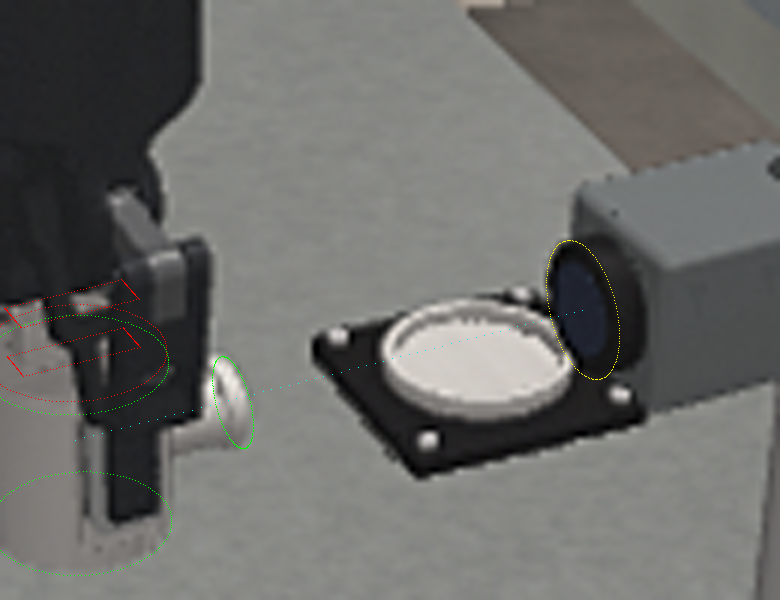

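Run:
```python
from ov import *
S=read_camera("side");T=read_camera("top")
print("t",get_state()["time"])
cv2.imwrite("pics/f_s.png",cv2.resize(S["color"][165:275,260:350,::-1],None,fx=5,fy=5,interpolation=cv2.INTER_CUBIC))
cv2.imwrite("pics/f_full.png",np.hstack([cv2.resize(S["color"][:,:,::-1],(400,300)),cv2.resize(T["color"][:,:,::-1],(400,300))]))
```

```text
t 17.55
```

View pics/f_s.png

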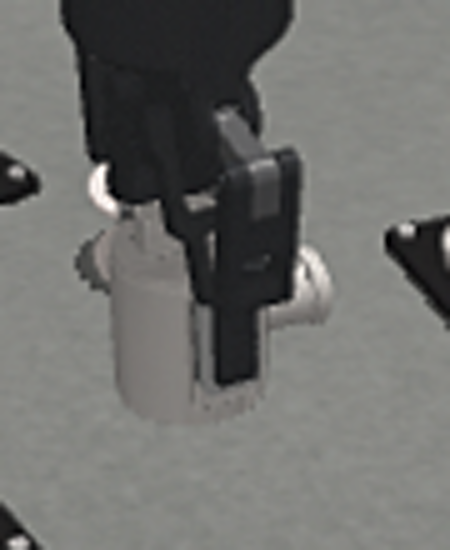

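View pics/f_full.png

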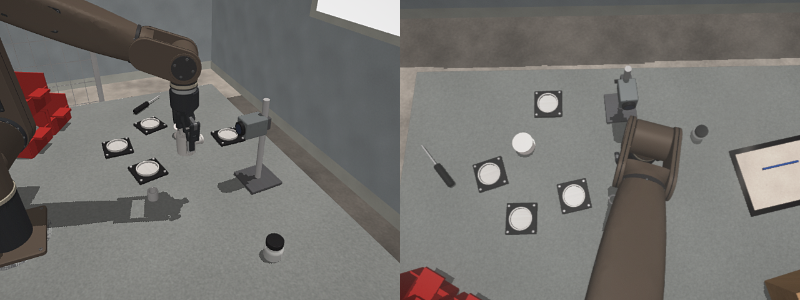

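The final views show the box held upright and covered, with the spout mouth at about (232,402) aimed along the lens axis. The reel, jar, sleeve and stand all look undisturbed. Handing in.

```bash
python3 -c "
from plant import *
sign_off();s=get_state();print(s['time'],s['eef_pos'],s['opening'])"
```

```text
the job is handed in; nothing more can be done
the job is handed in; nothing more can be done
```

I set the cover on the box in the nest, let it go, then gripped the covered box by its flats. I handed the job in at about 17.5 s with the gripper still holding the box in front of the camera. `sign_off()` reports no verdict.

**Last checks**
- **Seating:** contact came at the expected height (5 N at TCP z = 0.093 m), and the side view showed the disc level on the rim before and after release. In the final view the gripper hides most of the cover.
- **Position:** with the box centre taken as the TCP, which the lift picture supported to about 1 px, the final pose is within about 1 mm of the target I computed. The lens estimates themselves spread by a few mm: about (0.684, -0.035, 0.226) m.
- **Aim:** I set the box yaw to about 0.075 rad. Most lens yaw estimates lay between 0.03 and 0.11 rad; one rough reading of the stand's foot gave 0.26, and I discarded it.
- **Hold:** the arm was still for the last second, with the opening steady at 0.695 (about 59 mm).
- **Surroundings:** I saw no sign that the stand, reel, jar or sleeve had been touched, but I did not re-measure their positions. In the last pictures the arm hides part of the sleeve area.

The top camera was blocked by the arm, so the box's final pose was checked from the side camera only. In the last check the network found the spout in the side view and reported the reel for it in the top view.

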